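# Demagnetise the hex driver in the dip well

## Task

The red-handled driver has become magnetic: first turn the demagnetiser's dial until its white pointer stands at the red zero mark, and leave it there. Then take the red-handled driver from the peg rail, dip its tip into the black well, press the sprung floor inside gently part-way down for about half a second without driving it onto its stop, and lift it out again. Finish with the driver hung back upright on the same pair of pegs it came from, let go, with the other things left where they are.

Things in the scene. Friction and masses are not known exactly. Their poses are not given: they have to be found in the camera images.
- red_driver_handle (a point): Hex driver, red round handle, hanging upright, tip down. Point: centre of the handle; z up along the driver. Handle 26 mm diameter, 80 mm long. Under it a black square flange 32 x 32 x 7 mm; its underside, 47 mm below this point, rests on the pegs. Then a steel shaft 10 mm in diameter, 110 mm long, ending in the flat tip 157 mm below this point. About 0.13 kg.
- red_driver_tip (a point): Centre of the flat end of the red driver's shaft (its lowest point), same axes.
- blue_driver_handle (a point): The same driver with a blue handle, hanging in the other pair of pegs; bystander. Point: centre of its handle. Which driver hangs in which pair varies.
- rail: Fixed teak peg rail. Origin on the work surface under the board's middle; x away from the pegs, y along the board. Board 20 x 360 mm, 120 to 170 mm up. At y = -90 and +90 mm a pair of pegs 12 mm square, 18 mm clear gap, x = -10 to -70 mm, open at the -x end, flat tops 160 mm up. A driver hangs with its shaft in the gap at x = -48 mm; raise it a little and draw it out along -x.
- unit: Fixed demagnetiser. Origin on the work surface; base plate 120 mm (x) by 270 mm (y). White housing 120 x 140 mm round y = -60 mm, top 56 mm above the surface, carrying the dial; black open well at y = +80 mm. z up.
- well_mouth (a point): Centre of the open mouth of the black round well, level with its rim, 100 mm above the work surface. Inner diameter 40 mm, outer 52 mm, upright walls. Inside is a yellow sprung floor, somewhere between 40 and 70 mm below the rim at rest, different every time and not measured: find it by touch.
- trigger (a joint): How far the sprung floor is pressed down, m: 0 at rest, 0.015 at its hard stop. It starts to give at about 2.7 N and needs 0.6 N more for every mm (about 5 N at 4 mm, 11 N at the stop). A dip needs more than 3 mm.
- dial_axis (a point): On the dial's axis, 83 mm above the work surface, the height to grip its bar; axes as unit. The dial is a black disc 64 mm in diameter, 6 mm thick, with an upright grip bar across it: 62 mm long, 14 mm thick, foot 64 mm and top 98 mm above the work surface; housing top 56 mm. A white line on one half of the bar is the pointer.
- dial (a joint): Dial angle, rad: at 0 the pointer stands at the long red zero mark, which lies on the -x side of the dial, and the bar lies along the x axis of unit; positive is anticlockwise seen from above. Turns from -1.5 to 1.5 and stays where it is left (friction about 0.05 N m).
- jar: Squat green glass jar of screws, 68 mm diameter, 70 mm high, origin under its centre; bystander.
- charger: White wall charger 60 x 44 x 30 mm, origin under its centre; bystander.
- frame: Bent aluminium phone frame lying flat, 150 x 73 mm, 8 mm high with one end of a rail bent up to 23 mm, origin under its centre; bystander.
- red_driver: The red-handled driver as a whole; origin at its tip.
Things that resemble listed ones, but are neither listed nor needed, are in the scene too. Of the things like the red_driver, leave any that is turquoise; of the rest the smaller one is meant.

How it is judged:
On the way, in this order (a step that is already met when the one before it is completed fails the run):
1. the dial's pointer stands at zero (within 0.12 rad) (value of joint dial between -0.12 and 0.12 rad), for 0.3 s.
2. the red driver's tip, inside the well, presses the sprung floor down by more than 3 mm for 0.3 s (value of joint trigger above 0.003 m and horizontal distance between red_driver_tip and well_mouth below 0.02 m), for 0.3 s.
At the end, for the whole second after the job is handed in: The dial still points to zero (within 0.12 rad), the sprung floor is free, and the red driver hangs at rest on its own pair of pegs, released: within 20 mm of where it started, its flange resting on the pegs (height within about 4 mm) and upright within 0.12 rad (all of step 1 and distance of red_driver_handle from where it was at the start of the episode below 0.02 m and z of red_driver_handle in the frame of rail between 0.203 and 0.212 m and angle between red_driver_handle's own z axis and vertical below 0.12 rad and contact force between red_driver and the fingers below 0.05 N and linear speed of red_driver below 0.02 m/s and value of joint trigger below 0.001 m); the robot touches nothing.
It fails at once if the blue-handled driver is pushed more than 20 mm (distance of blue_driver_handle from where it was at the start of the episode above 0.02 m).
It fails at once if the screw jar is pushed more than 20 mm (distance of jar from where it was at the start of the episode above 0.02 m).
It fails at once if the charger is pushed more than 20 mm (distance of charger from where it was at the start of the episode above 0.02 m).
It fails at once if the phone frame is pushed more than 20 mm (distance of frame from where it was at the start of the episode above 0.02 m).
It fails at once if the sprung floor of the well is driven onto its stop (more than 14 mm of its 15 mm) (value of joint trigger above 0.014 m).
It also fails if it takes over 67 s, if anything falls off the work surface, if the arm or the gripper's body presses on something with over 40 N, if the wrist force passes 120 N, or if a joint passes its speed limit or range.

## Robot

A 7-joint arm with a two-finger parallel gripper is mounted at the origin on the work surface. World frame = base frame: x ahead of the robot, y to its left, z up, the work surface at z = 0. Lengths are in m, angles in rad, forces in N, time in s.
With the tool pointing down it reaches from about 0.4 to 0.85 m from the base axis. Payload 4.5 kg.
Tool frame: the origin (TCP) lies between the finger pads; the fingertips stand 17 mm ahead of it and the grasp point (between the pads) lies 2 mm behind it; z points along the fingers, y is the line along which they close (so a half turn about z gives the same grasp; the last joint's range is limited). The gripper opens to 88 mm and grips with 3 to 60 N. Pads are 18 mm wide; open, the fingers measure 123 mm over their backs; the gripper's body (75 mm by 187 mm) begins 45 mm behind the grasp point.
Start: joints at [0.034, 0.689, -0.195, 1.565, 0.157, 0.902, -0.215], TCP at [0.625, 0, 0.256] pointing down, gripper open.
Joint ranges: [-3.01, 3.01], [-0.46, 2.08], [-1.47, 1.51], [0.13, 2.56], [-1, 4.14], [0.04, 2.09], [-2.66, 2.66]. Speed limits (rad/s): [2.57, 2.57, 3.14, 3.14, 3.14, 3.14, 3.14].

## Interface

Orientations are given as a unit quaternion [x, y, z, w].
In Python, from workcell import sensors, imaging, order gives the robot as it stands. The module is installed in compiled form; this text tells all that it offers.
- The arm moves only by the shell command python3 -m handwheel 'ROWS' [FORCE]. ROWS is text: rows parted by semicolons, each of 5 numbers parted by spaces: the shift along the tool's x, y, z in m, then the turn about the tool's z in degrees, then the finger opening in m, from 0 to 0.0881. In form: dx dy dz spin claw; .... A call has 1 to 12 rows; each row shifts and turns the commanded pose from where the row before left it, along the tool's axes as they then stand; what a row does not reach is not made up. A row lasts 1/10 s, in which the tool goes at most 50 mm and 8.59 degrees, less where a joint would pass 70% of its speed; a pose out of reach is approached as far as the arm can. A call is refused whole if a number of a shift passes 0.05 or a number of a turn 8.59, either way. A call with a gripper value outside its range is refused whole. The fingers move at their own pace and stop on an object; FORCE is the grip in N (left out, the last holds). Time passes only in rows, so rows that do not move let the fingers close. It gives the time, the measured TCP pose, the force, the opening and the grip force at its end, in the units of the state.
- sensors.get_state(): the state, without advancing time (a new reading comes with each control period).
- imaging.snapshot(name): name is "scene" or "side" or "wrist"; returns (picture, depth): 400x640x3 uint8, red, green, blue; 400x640 float32, m along the optical axis (not along the pixel's ray), 0 where there is no reading.
- imaging.calibration(name): a dict with "fov_y" (degrees; the focal length in pixels is half the picture's height over the tangent of half this angle, whatever the lens; pixels are square), "cx", "cy" (the principal point, pixels), "origin" and "orientation" of the camera in the world; the wrist camera has in their place "mount" (4x4, takes a point from camera to tool coordinates, whose origin is the TCP and whose axes are the flange's). Camera axes: x right, y down, z forward; pixel columns grow to the right and rows downward; lengths in m; the calibration is good to about 2 mm. A picture is of the moment at which its call begins: read the wrist's pose just before it. calibration takes no time and is no camera call.
- order.job_done(): hands the job in; it is judged then, once.
The state is a dict: "clock": time; "q": joint angles; "dq": joint speeds; "tau": joint torques, N m; "eef_pos": TCP position; "tool_rot": TCP orientation; "wrist_force": force on the tool from outside, world axes, zero at the start; "ft_torque": the same for the moment, N m; "grip_width": opening from 0.0 (shut) to 1.0 (fully open); "finger_force": force on a finger pad.
Only numpy, scipy, OpenCV 4.12 (cv2) and the standard library are available. Lean on these libraries where they do the work, as an engineer would, in place of code of your own. Each camera call takes 0.05 s, during which the arm holds its last target. There are 200 camera calls.

## Working session

There is one attempt and no reset: what is moved stays moved. The work goes in short steps, Python scripts to look and compute and a shell command to move; the robot and the scene stay as the last step left them, time stands still between calls to the robot, and variables do not carry over. Pictures are saved under pics/ and viewed, at most 10 in all, crops included, and the job is handed in when it is done.

```bash
mkdir -p pics; cat > h.py <<'E'
import numpy as np, cv2
from workcell import sensors, imaging, order
from scipy.spatial.transform import Rotation as R
def cam(n,st=None):
    c=imaging.calibration(n)
    f=200/np.tan(np.radians(c["fov_y"])/2)
    if n=="wrist":
        M=np.array(c["mount"]); T=np.eye(4); T[:3,:3]=R.from_quat(st["tool_rot"]).as_matrix(); T[:3,3]=st["eef_pos"]; M=T@M
    else:
        M=np.eye(4); o=np.array(c["orientation"]); M[:3,:3]=o if o.shape==(3,3) else R.from_quat(o).as_matrix(); M[:3,3]=c["origin"]
    return f,c["cx"],c["cy"],M
def shot(n,save=None):
    st=sensors.get_state(); p,d=imaging.snapshot(n); C=cam(n,st)
    if save: cv2.imwrite("pics/"+save,p[:,:,::-1]); np.savez("pics/"+save+".npz",p=p,d=d,f=C[0],cx=C[1],cy=C[2],M=C[3])
    return p,d,C
def load(s):
    z=np.load("pics/"+s+".npz"); return z["p"],z["d"],(z["f"],z["cx"],z["cy"],z["M"])
def plane(u,v,z,C):
    f,cx,cy,M=C; r=M[:3,:3]@np.array([(u-cx)/f,(v-cy)/f,1]); o=M[:3,3]; return o+r*(z-o[2])/r[2]
def cloud(d,C):
    f,cx,cy,M=C; v,u=np.mgrid[:400,:640]; P=np.stack([(u-cx)/f*d,(v-cy)/f*d,d],-1); return P@M[:3,:3].T+M[:3,3]
E
python3 - <<'E'
from h import *
for n in("scene","side","wrist"): shot(n,n+"0.png"); print(n,imaging.calibration(n))
print(sensors.get_state())
a=cv2.imread("pics/scene0.png");b=cv2.imread("pics/side0.png")
E
```

```text
scene {'fov_y': 48.88751288975748, 'cx': 312.44426804560885, 'cy': 202.1200785932186, 'origin': array([ 1.20877429, -0.43326945,  0.90924648]), 'orientation': array([ 0.81810359,  0.43586814, -0.18175514, -0.32816238])}
side {'fov_y': 57.63980796516468, 'cx': 321.25459061297545, 'cy': 196.66065159472086, 'origin': array([0.45108178, 0.5481181 , 0.78769755]), 'orientation': array([-0.08038675,  0.9271724 , -0.3637758 ,  0.03945231])}
wrist {'fov_y': 61.735722179776175, 'cx': 315.3433551020879, 'cy': 203.83622394525787, 'mount': array([[ 2.53383216e-04, -9.55425481e-01, -2.95232256e-01,
         7.61188959e-02],
       [ 9.99998863e-01,  6.81040018e-04, -1.34572037e-03,
         3.87653776e-04],
       [ 1.48680051e-03, -2.95231580e-01,  9.55424567e-01,
        -1.29947741e-01],
       [ 0.00000000e+00,  0.00000000e+00,  0.00000000e+00,
         1.00000000e+00]])}
{'clock': 0.15, 'q': array([ 0.03380354,  0.68976493, -0.19452588,  1.56605215,  0.15729792,
        0.90248112, -0.21509814]), 'dq': array([-0.00030725, -0.00366832, -0.00100612, -0.0035117 , -0.00185569,
        0.00078533, -0.00013945]), 'tau': array([-1.46674727e-03, -5.27863634e+01, -1.26819178e+00, -1.53587687e+01,
       -5.24473807e-02,  3.92338901e-03,  1.12435155e-04]), 'eef_pos': array([ 6.24574303e-01, -3.43141481e-05,  2.55124803e-01]), 'tool_rot': array([ 7.07087289e-01,  7.07125966e-01, -4.97924759e-04, -4.31023781e-04]), 'wrist_force': array([ 0.30830463, -0.75949259,  0.13720444]), 'ft_torque': array([ 0.06466594, -0.05142918, -0.03697563]), 'finger_force': 0.0, 'grip_width': 0.999384602791097}
```

View pics/scene0.png

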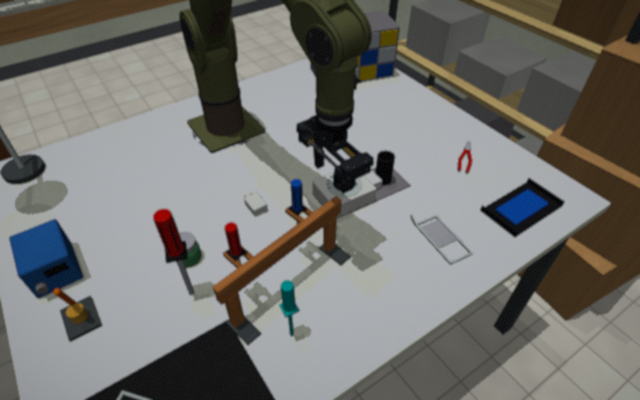

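View pics/side0.png

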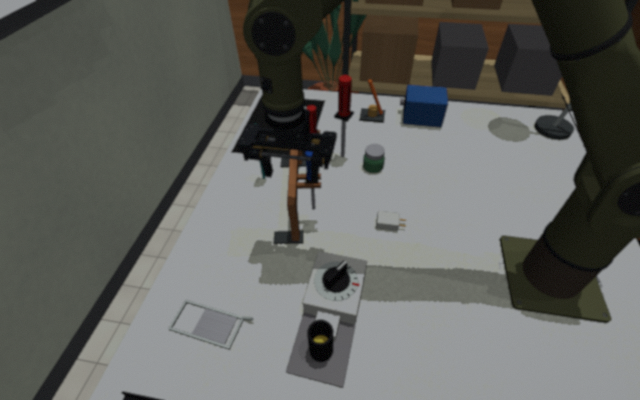

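The small red driver hangs on the far peg pair at scene (233,238), with blue at (297,195). The bigger red look-alike stands at (170,235). In the side view the dial is at (337,279) and the well mouth at about (320,328).

```bash
python3 - <<'E'
from h import *
def comp(s,fn,zmin,zmax):
    p,d,C=load(s); P=cloud(d,C); h=cv2.cvtColor(p,cv2.COLOR_RGB2HSV).astype(int)
    m=fn(h)&(d>0)&(P[...,2]>zmin)&(P[...,2]<zmax)&(P[...,0]>.2)
    n,l,stt,c=cv2.connectedComponentsWithStats(m.astype(np.uint8))
    for i in range(1,n):
        if stt[i,4]>25:
            Q=P[l==i]; print(s,c[i].round(),stt[i].tolist(),"med",np.median(Q,0).round(3),"lo",np.percentile(Q,3,axis=0).round(3),"hi",np.percentile(Q,97,axis=0).round(3))
for s in("scene0.png","side0.png"):
    print("red");comp(s,lambda h:((h[...,0]<6)|(h[...,0]>174))&(h[...,1]>150)&(h[...,2]>60),.05,.4)
    print("blue");comp(s,lambda h:(h[...,0]>105)&(h[...,0]<125)&(h[...,1]>130)&(h[...,2]>50),.05,.4)
    print("brown");comp(s,lambda h:(h[...,0]>5)&(h[...,0]<16)&(h[...,1]>110)&(h[...,2]>60),.05,.2)
p,d,C=load("side0.png");P=cloud(d,C)
# housing top, base plate, well rim
for n,lo,hi in(("house",.05,.062),("rim",.092,.106),("bar",.09,.104)):
    m=(d>0)&(P[...,2]>lo)&(P[...,2]<hi); m[:,:290]=0;m[:,380:]=0;m[:250]=0;m[385:]=0
    if n=="rim": m[:312]=0
    if n=="bar": m[305:]=0
    Q=P[m]; print(n,len(Q)); 
    if len(Q): print(Q.min(0),Q.max(0),np.array(cv2.minAreaRect((Q[:,:2]*1000).astype(np.float32))[0]),cv2.minAreaRect((Q[:,:2]*1000).astype(np.float32)))
im=cv2.imread("pics/side0.png")
a=cv2.resize(im[240:390,270:390],None,fx=4,fy=4,interpolation=2)
im=cv2.imread("pics/wrist0.png"); 
o=np.zeros((600,800,3),np.uint8); o[:600,:480]=a[:600]; w=cv2.resize(im,(320,200)); o[:200,480:]=w; o[200:600,480:]=cv2.resize(cv2.imread("pics/scene0.png")[150:290,200:312],(320,400),interpolation=2); cv2.imwrite("pics/c1.png",o)
E
```

```text
red
scene0.png [166. 228.] [154, 210, 27, 46, 441] med [ 0.574 -0.367  0.269] lo [ 0.55  -0.377  0.176] hi [ 0.578 -0.352  0.281]
scene0.png [232. 235.] [225, 223, 14, 32, 189] med [ 0.644 -0.26   0.24 ] lo [ 0.628 -0.268  0.175] hi [ 0.648 -0.25   0.248]
blue
scene0.png [296. 193.] [291, 179, 10, 32, 210] med [ 0.608 -0.086  0.227] lo [ 0.592 -0.093  0.173] hi [ 0.613 -0.073  0.247]
scene0.png [ 39. 251.] [10, 220, 65, 68, 2379] med [ 0.323 -0.625  0.099] lo [ 0.244 -0.67   0.062] hi [ 0.373 -0.571  0.102]
brown
scene0.png [273. 250.] [213, 197, 128, 114, 2266] med [ 0.673 -0.199  0.166] lo [ 0.62  -0.329  0.097] hi [ 0.705 -0.002  0.171]
scene0.png [306. 235.] [301, 229, 11, 11, 29] med [ 0.661 -0.097  0.14 ] lo [ 0.657 -0.112  0.13 ] hi [ 0.665 -0.081  0.147]
scene0.png [ 62. 295.] [54, 289, 20, 16, 91] med [ 0.501 -0.6    0.132] lo [ 0.473 -0.606  0.057] hi [ 0.509 -0.596  0.146]
red
side0.png [345.  79.] [339, 75, 12, 9, 86] med [ 0.557 -0.355  0.281] lo [ 0.543 -0.375  0.276] hi [ 0.572 -0.343  0.283]
side0.png [311. 108.] [307, 105, 9, 7, 48] med [ 0.63  -0.253  0.248] lo [ 0.
[... 1078 characters left out ...]
73] med [ 0.637 -0.058  0.171] lo [ 0.619 -0.128  0.161] hi [0.659 0.015 0.173]
house 2454
[0.4405043  0.05629642 0.05006919] [0.56758472 0.29523244 0.06197723] [507.27825928 177.02880859] ((507.27825927734375, 177.02880859375), (236.5099639892578, 119.9634017944336), 86.06533813476562)
rim 304
[0.48828115 0.24420227 0.0920735 ] [0.53918412 0.29484368 0.1043784 ] [513.81542969 269.6362915 ] ((513.8154296875, 269.63629150390625), (50.297210693359375, 50.638572692871094), 40.0467643737793)
bar 197
[0.48257359 0.10161075 0.09060535] [0.52487456 0.15857118 0.10182789] [503.51095581 129.60325623] ((503.5109558105469, 129.60325622558594), (63.53651809692383, 14.188769340515137), 57.77052307128906)
```

View pics/c1.png

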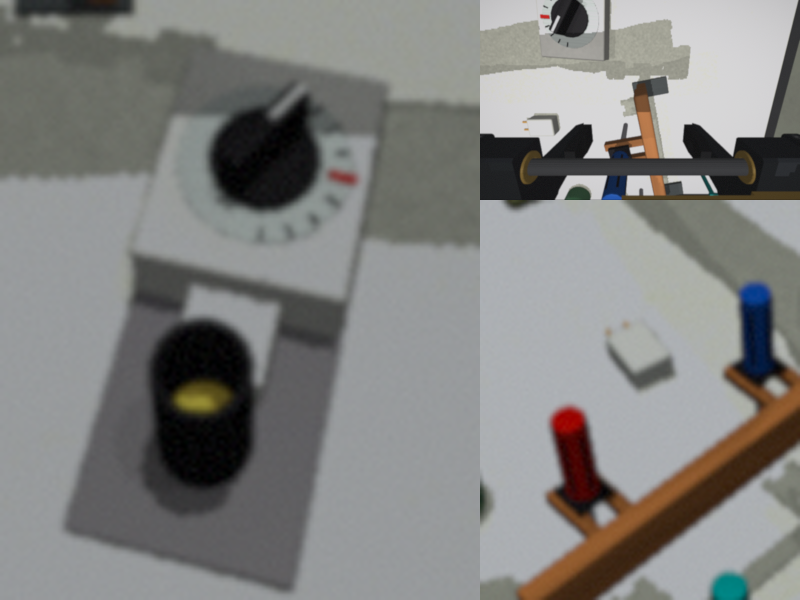

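The side view is clear. The pointer is on the -x,-y half of the bar, which gives a dial angle of about +62°. The zero mark (red) is on the -x side and the unit's yaw is about -4°. The dial sits at about (0.5035, 0.1296) and the well at (0.514, 0.270). Next I move above the dial and align with the bar.

```bash
python3 -m handwheel '0.0324 -0.0302 0 0 0.0881; 0.0324 -0.0302 0 0 0.0881; 0.0324 -0.0302 0.02 0 0.0881; 0.0324 -0.0302 0.03 0 0.0881; 0 0 0.02 8.05 0.0881; 0 0 0 8.05 0.0881; 0 0 0 8.05 0.0881; 0 0 0 8.05 0.0881; 0 0 0 0 0.0881; 0 0 0 0 0.0881; 0 0 0 0 0.0881' 30
cat > tip.py <<'E'
from h import *
def tooldelta(x,y,z):
    s=sensors.get_state(); return R.from_quat(s["tool_rot"]).inv().apply(np.array([x,y,z])-s["eef_pos"])
def state():
    s=sensors.get_state(); M=R.from_quat(s["tool_rot"]).as_matrix()
    print("t",round(s["clock"],2),"pos",s["eef_pos"].round(4),"yang",np.degrees(np.arctan2(M[1,1],M[0,1])).round(1),"zax",M[:,2].round(3),"F",s["wrist_force"].round(2),"T",s["ft_torque"].round(2),"w",(s["grip_width"]*88.1).round(1),"ff",round(s["finger_force"],1),"q7",s["q"].round(2))
E
python3 - <<'E'
from tip import *
state(); p,d,C=shot("wrist","w1.png"); P=cloud(d,C)
m=(d>0)&(P[...,2]>.091)&(P[...,2]<.104)&(np.hypot(P[...,0]-.5035,P[...,1]-.13)<.05)
Q=P[m]; print(len(Q),cv2.minAreaRect((Q[:,:2]*1000).astype(np.float32)),np.median(Q[:,2]))
print(tooldelta(.5035,.1296,.083))
E
```

```text
clock: 1.25
eef_pos: [0.5062, 0.1275, 0.1877]
tool_rot: [0.875, 0.484, -0.0, -0.0]
wrist_force: [0.1, 0.3, -0.2]
grip_width: 1.001
finger_force: 0.0Traceback (most recent call last):
  File "<stdin>", line 2, in <module>
  File "tip.py", line 6, in state
    print("t",round(s["clock"],2),"pos",s["eef_pos"].round(4),"yang",np.degrees(np.arctan2(M[1,1],M[0,1])).round(1),"zax",M[:,2].round(3),"F",s["wrist_force"].round(2),"T",s["ft_torque"].round(2),"w",(s["grip_width"]*88.1).round(1),"ff",round(s["finger_force"],1),"q7",s["q"].round(2))
                                                                                                                                                                                                        ^^^^^^^^^^^^^^^^^^^^^^^^^^^^
AttributeError: 'float' object has no attribute 'round'
```

```bash
sed -i 's/(s\["grip_width"\]\*88.1).round(1)/round(s["grip_width"]*88.1,1)/' tip.py
python3 - <<'E'
from tip import *
state(); p,d,C=shot("wrist","w1.png"); P=cloud(d,C)
m=(d>0)&(P[...,2]>.091)&(P[...,2]<.104)&(np.hypot(P[...,0]-.5035,P[...,1]-.13)<.05)
Q=P[m]; print(len(Q),cv2.minAreaRect((Q[:,:2]*1000).astype(np.float32)),np.median(Q[:,2]))
print(tooldelta(.5035,.1296,.083))
E
```

```text
t 1.25 pos [0.5062 0.1275 0.1877] yang -32.1 zax [-0.  0. -1.] F [ 0.05  0.33 -0.21] T [-0.02 -0.01  0.03] w 88.2 ff 0.0 q7 [-0.33  0.66 -0.    1.95 -0.    0.54 -0.89]
1747 ((505.0258483886719, 129.82737731933594), (62.97642135620117, 13.803729057312012), 57.30586624145508) 0.09885806124214547
[ 0.00034448 -0.00340224  0.1047057 ]
```

View pics/w1.png

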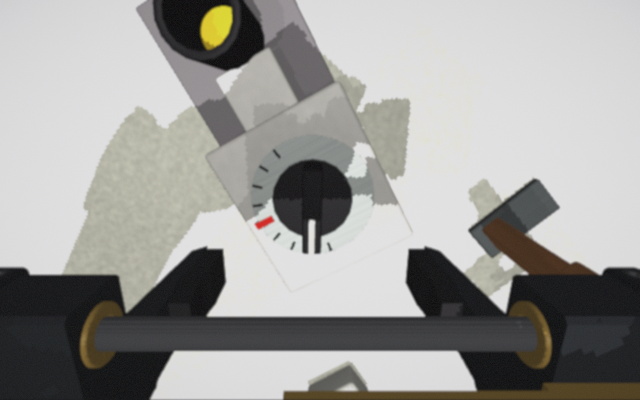

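The bar (312,210) is vertical in view with its pointer end down. The red mark is at (264,223), so the grasp orientation is right. I'll descend and grip, and get the exact zero direction from this picture.

```bash
python3 -m handwheel '0 -0.0025 0.03 0 0.0881; 0 0 0.03 0 0.0881; 0 0 0.025 0 0.0881; 0 0 0.02 0 0.0881; 0 0 0 0 0.0881; 0 0 0 0 0.01; 0 0 0 0 0.01; 0 0 0 0 0.01; 0 0 0 0 0.01; 0 0 0 0 0.01;0 0 0 0 0.01;0 0 0 0 0.01' 25
python3 - <<'E'
from tip import *
state()
p,d,C=load("w1.png"); P=cloud(d,C); h=cv2.cvtColor(p,cv2.COLOR_RGB2HSV).astype(int)
m=((h[...,0]<6)|(h[...,0]>174))&(h[...,1]>150)&(d>0)&(abs(P[...,2]-.056)<.008)
v,u=np.nonzero(m); q=plane(u.mean(),v.mean(),.0565,C); dlt=q[:2]-[.5045,.1297]; print(len(u),q,np.hypot(*dlt),np.degrees(np.arctan2(dlt[1],dlt[0])))
m=(abs(P[...,2]-.1)<.006)&(P[...,1]>.2)&(d>0); Q=P[m]; print("rim",len(Q),Q.min(0),Q.max(0))
E
```

```text
clock: 2.5
eef_pos: [0.5042, 0.1289, 0.0828]
tool_rot: [0.875, 0.483, 0.0, 0.0]
wrist_force: [-0.1, -0.6, 0.2]
grip_width: 0.387
finger_force: 0.0
t 2.5 pos [0.5042 0.1289 0.0828] yang -32.2 zax [ 0.  0. -1.] F [-0.08 -0.6   0.25] T [0.04 0.03 0.03] w 34.1 ff 0.0 q7 [-0.34  0.84 -0.    2.01  0.    0.29 -0.9 ]
80 [0.45893455 0.13261473 0.0565    ] 0.04565857614558658 176.33988855558474
rim 1885 [0.48896079 0.2437409  0.09404985] [0.53921486 0.2876508  0.10314536]
```

```bash
python3 -m handwheel '0 0 0 0 0.01;0 0 0 0 0.01;0 0 0 0 0.01;0 0 0 0 0.01;0 0 0 0 0.01' 25; python3 -m handwheel '0 0 0 5.6 0.01;0 0 0 5.6 0.01;0 0 0 5.6 0.01;0 0 0 5.6 0.01;0 0 0 5.6 0.01;0 0 0 5.6 0.01;0 0 0 5.6 0.01;0 0 0 5.6 0.01;0 0 0 5.6 0.01;0 0 0 5.6 0.01;0 0 0 5.8 0.01;0 0 0 0 0.01'; python3 -m handwheel '0 0 0 0 0.01;0 0 0 0 0.01;0 0 0 0 0.01;0 0 0 0 0.01'; python3 -c "
from tip import *;state()"
```

```text
clock: 3.0
eef_pos: [0.5039, 0.1289, 0.0826]
tool_rot: [0.875, 0.483, -0.0, -0.0]
wrist_force: [-0.1, -0.2, -0.9]
grip_width: 0.158
finger_force: 25.0
clock: 4.2
eef_pos: [0.5032, 0.1304, 0.0827]
tool_rot: [0.999, -0.034, -0.001, -0.001]
wrist_force: [-2.5, 4.6, 1.3]
grip_width: 0.156
finger_force: 25.0
clock: 4.6
eef_pos: [0.5032, 0.1303, 0.0826]
tool_rot: [0.999, -0.033, -0.001, -0.001]
wrist_force: [-3.3, 4.8, 1.6]
grip_width: 0.157
finger_force: 25.0
t 4.6 pos [0.5032 0.1303 0.0826] yang -93.8 zax [-0.002  0.002 -1.   ] F [-3.27  4.81  1.56] T [ 1.09  0.61 -0.04] w 13.9 ff 25.0 q7 [-0.45  0.86  0.19  2.02 -0.48  0.31 -1.5 ]
```

Dial turned. I release, rise, and check the result from above.

```bash
python3 -m handwheel '0 0 0 0 0.04;0 0 0 0 0.04;0 0 0 0 0.04;0 0 0 0 0.04;0 0 -0.03 0 0.04;0 0 -0.04 0 0.06;0 0 -0.04 0 0.0881;0 0 -0.04 0 0.0881;0 0 -0.03 0 0.0881;0 0 0 0 0.0881;0 0 0 0 0.0881'
python3 - <<'E'
from tip import *
state(); p,d,C=shot("wrist","w2.png"); P=cloud(d,C)
m=(d>0)&(P[...,2]>.09)&(P[...,2]<.104)&(np.hypot(P[...,0]-.5035,P[...,1]-.13)<.05)
Q=P[m]; print(len(Q),cv2.minAreaRect((Q[:,:2]*1000).astype(np.float32)))
p,d,C=shot("side","s2.png");p,d,C=shot("scene","sc2.png")
P=cloud(d,C); h=cv2.cvtColor(p,cv2.COLOR_RGB2HSV).astype(int)
# rail top & pegs
m=(h[...,0]>5)&(h[...,0]<16)&(h[...,1]>110)&(d>0)&(abs(P[...,2]-.170)<.004)&(P[...,0]>.5)&(P[...,1]>-.5)
Q=P[m];r=cv2.minAreaRect((Q[:,:2]*1000).astype(np.float32));print("rail",len(Q),r,cv2.boxPoints(r).round())
for n,hh in(("red",lambda h:((h<6)|(h>174))),("blue",lambda h:(h>105)&(h<125))):
    m=hh(h[...,0])&(h[...,1]>130)&(h[...,2]>50)&(d>0)&(P[...,2]>.18)&(P[...,2]<.256)&(P[...,0]>.59)
    Q=P[m]; t=Q[Q[:,2]>.243]; print(n,len(Q),len(t),"top med",np.median(t,0),t.min(0),t.max(0))
    v,u=np.nonzero(m&(P[...,2]>.243)); print(plane(u.mean(),v.mean(),.247,C))
E
python3 -c "
import cv2,numpy as np
a=cv2.resize(cv2.imread('pics/w2.png'),(480,300));b=cv2.resize(cv2.imread('pics/s2.png')[90:250,230:390],(320,320))
o=np.zeros((320,800,3),np.uint8);o[:300,:480]=a;o[:,480:]=b;cv2.imwrite('pics/c2.png',o)"
```

```text
clock: 5.7
eef_pos: [0.504, 0.1288, 0.2629]
tool_rot: [0.999, -0.035, 0.0, -0.0]
wrist_force: [0.1, -0.2, -0.3]
grip_width: 0.972
finger_force: 0.0
t 5.7 pos [0.504  0.1288 0.2629] yang -94.0 zax [ 0.001  0.    -1.   ] F [ 0.14 -0.17 -0.31] T [0.09 0.04 0.04] w 85.6 ff 0.0 q7 [-0.6   0.58  0.43  1.89 -0.34  0.74 -1.62]
1005 ((504.77099609375, 129.86978149414062), (13.104681968688965, 62.74977493286133), 86.2125473022461)
rail 1207 ((674.8243408203125, 345.48162841796875), (1393.4744873046875, 151.26620483398438), 87.5812759399414) [[ 570. -347.]
 [ 721. -354.]
 [ 780. 1038.]
 [ 629. 1045.]]
red 228 91 top med [ 0.63680455 -0.25777761  0.24584673] [ 0.62371217 -0.26859561  0.24308116] [ 0.64770582 -0.24724776  0.24937894]
[ 0.63747385 -0.25822332  0.247     ]
blue 173 61 top med [ 0.60176549 -0.08136863  0.24599346] [ 0.590491  -0.0909644  0.2431728] [ 0.61366725 -0.06998738  0.2487076 ]
[ 0.60283066 -0.08215876  0.247     ]
```

View pics/c2.png

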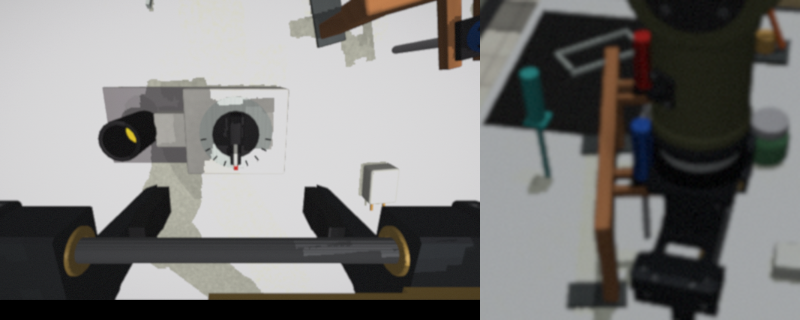

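The dial bar's long axis now lies at 176.2°, and the white pointer meets the red mark (235,167), so it is at zero. The red driver top is at (0.637,-0.258) and blue at (0.602,-0.082), which are 180 mm apart as specified. That puts the rail yaw at about 11°. I'll go above the red driver, closing along the rail's y.

```bash
python3 -m handwheel '0 0 -0.04 0 0.0881;0 0 -0.037 0 0.0881;0.016 0.0377 0 0 0.0881;0.016 0.0377 0 0 0.0881;0.016 0.0377 0 0 0.0881;0.016 0.0377 0 0 0.0881;0.016 0.0377 0 0 0.0881;0.016 0.0377 0 0 0.0881;0.016 0.0377 0 0 0.0881;0.016 0.0377 0 0 0.0881;0.016 0.0377 0 0 0.0881;0.016 0.0377 0 0 0.0881'; python3 -m handwheel '0 0 0 -7.5 0.0881;0 0 0 -7.5 0.0881;0 0 0 0 0.0881;0 0 0 0 0.0881;0 0 0 0 0.0881'
cat > meas.py <<'E'
from tip import *
def driver(name):
    state(); p,d,C=shot("wrist",name); P=cloud(d,C); h=cv2.cvtColor(p,cv2.COLOR_RGB2HSV).astype(int)
    m=((h[...,0]<6)|(h[...,0]>174))&(h[...,1]>130)&(h[...,2]>50)&(d>0)&(np.hypot(P[...,0]-.637,P[...,1]+.258)<.04)
    t=m&(P[...,2]>.243); v,u=np.nonzero(t); Q=P[t]
    print("top z",np.median(Q[:,2]),"n",len(u),"ctr",plane((u.min()+u.max())/2,(v.min()+v.max())/2,.247,C),cv2.minEnclosingCircle((Q[:,:2]*1000).astype(np.float32)))
    b=(h[...,0]>3)&(h[...,0]<18)&(h[...,1]>100)&(d>0)&(abs(P[...,2]-.170)<.004)
    Q=P[b]; print("rail top",len(Q),cv2.minAreaRect((Q[:,:2]*1000).astype(np.float32)) if len(Q) else 0)
    return P
E
python3 -c "
from meas import *
driver('w3.png')
p,d,C=load('scene0.png');P=cloud(d,C);h=cv2.cvtColor(p,cv2.COLOR_RGB2HSV)
m=(h[...,0]>82)&(h[...,0]<95)&(h[...,1]>130)&(d>0);Q=P[m];print('teal',np.median(Q,0),Q.max(0))"
```

```text
clock: 7.05
eef_pos: [0.6373, -0.2598, 0.3377]
tool_rot: [0.999, -0.035, -0.001, -0.001]
wrist_force: [0.5, 0.1, -0.4]
grip_width: 1.0
finger_force: 0.0
clock: 7.55
eef_pos: [0.6373, -0.2581, 0.3391]
tool_rot: [0.995, 0.095, -0.0, -0.0]
wrist_force: [0.1, 0.6, -0.3]
grip_width: 0.998
finger_force: 0.0
t 7.55 pos [ 0.6373 -0.2581  0.3391] yang -79.1 zax [-0.001  0.    -1.   ] F [ 0.13  0.63 -0.27] T [ 0.04  0.05 -0.01] w 87.9 ff 0.0 q7 [ 0.15  0.73  0.37  1.25 -0.26  1.2  -0.86]
top z 0.24781934323051377 n 910 ctr [ 0.6338921  -0.25513592  0.247     ] ((633.38818359375, -255.25967407226562), 12.55999755859375)
rail top 9017 ((636.2721557617188, -163.5045928955078), (73.47673797607422, 359.6467590332031), 11.06781005859375)
teal [ 0.79380908 -0.22369123  0.15794097] [0.87138643 0.61751067 0.40076882]
```

View pics/w3.png

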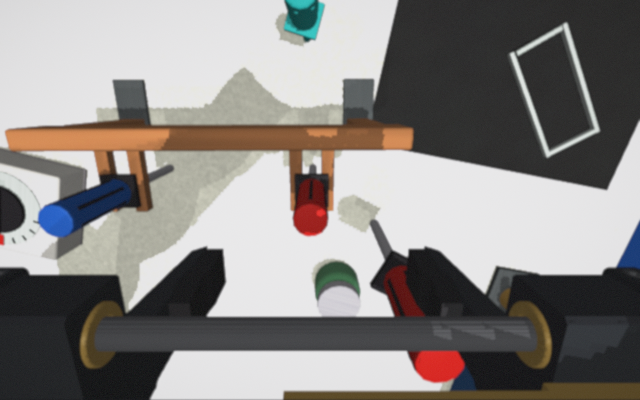

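The red handle top is at (311,222), the look-alike at lower right (437,365) and the jar at (337,285). All of these clear the fingers. Rail yaw is 11.07°. I descend and grip.

```bash
python3 -m handwheel '-0.003 -0.0035 0 0 0.0881;0 0 0.03 0 0.0881;0 0 0.03 0 0.0881;0 0 0.03 0 0.0881;0 0 0.02 0 0.0881;0 0 0.014 0 0.0881;0 0 0 0 0.0881;0 0 0 0 0.015;0 0 0 0 0.015;0 0 0 0 0.015;0 0 0 0 0.015;0 0 0 0 0.015' 30; python3 -m handwheel '0 0 0 0 0.015;0 0 0 0 0.015;0 0 0 0 0.015;0 0 0 0 0.015;0 0 0 0 0.015;0 0 0 0 0.015'; python3 -c "
from tip import *;state()"
```

```text
clock: 8.8
eef_pos: [0.634, -0.2556, 0.2162]
tool_rot: [0.995, 0.096, 0.0, 0.0]
wrist_force: [-0.4, 0.5, 0.6]
grip_width: 0.571
finger_force: 0.0
clock: 9.4
eef_pos: [0.6338, -0.2554, 0.2156]
tool_rot: [0.995, 0.096, -0.0, -0.0]
wrist_force: [0.0, 0.5, 0.4]
grip_width: 0.282
finger_force: 30.0
t 9.4 pos [ 0.6338 -0.2554  0.2156] yang -79.0 zax [-0.  0. -1.] F [0.05 0.46 0.38] T [0.08 0.13 0.02] w 24.8 ff 30.0 q7 [ 0.16  0.84  0.32  1.43 -0.3   0.93 -0.82]
```

```bash
python3 -m handwheel '0 0 -0.01 0 0.015;0 0 -0.015 0 0.015;0 0 -0.02 0 0.015;0 0 -0.02 0 0.015;0 0 -0.02 0 0.015;0 0 -0.02 0 0.015;0 0 -0.02 0 0.015;0 0 -0.015 0 0.015;0 0 0 0 0.015;0 0 0 0 0.015;0 0 0 0 0.015;0 0 0 0 0.015'
python3 - <<'E'
from tip import *
state(); shot("side","s4.png"); p,d,C=shot("scene","sc4.png"); P=cloud(d,C); h=cv2.cvtColor(p,cv2.COLOR_RGB2HSV).astype(int)
shot("wrist","w4.png")
a=cv2.resize(p[100:320,140:360,::-1],(400,400)); b=cv2.resize(cv2.imread("pics/side0.png")[250:390,270:390],(343,400))
w=cv2.imread("pics/w4.png"); w=cv2.resize(w,(400,250)); o=np.zeros((400,800,3),np.uint8); o[:,:400]=a; o[:250,400:]=w; cv2.imwrite("pics/c4.png",o)
print(tooldelta(.50,-.20,.345))
E
```

```text
clock: 10.6
eef_pos: [0.6333, -0.2552, 0.3545]
tool_rot: [0.995, 0.096, -0.001, -0.001]
wrist_force: [-0.9, -0.1, -1.5]
grip_width: 0.286
finger_force: 30.0
t 10.6 pos [ 0.6333 -0.2552  0.3545] yang -79.0 zax [-0.002  0.001 -1.   ] F [-0.9  -0.15 -1.52] T [0.05 0.05 0.01] w 25.2 ff 30.0 q7 [ 0.14  0.71  0.37  1.24 -0.25  1.23 -0.86]
[-0.12054569 -0.07988931  0.0102284 ]
```

View pics/c4.png

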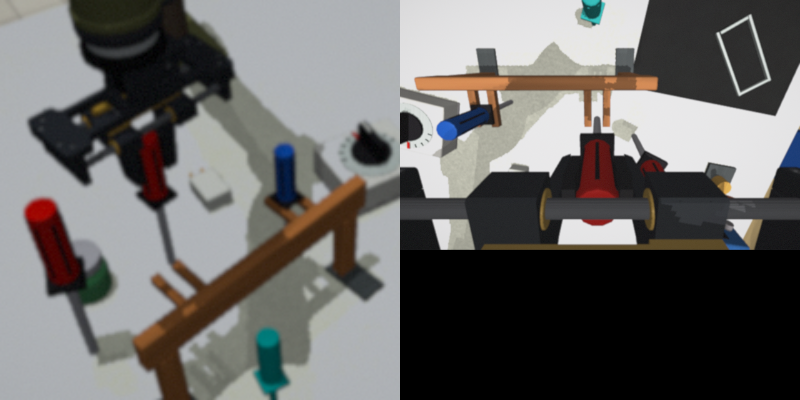

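The driver is lifted, upright and clear of the pegs. Next I carry it round the blue driver to above the well.

```bash
python3 -m handwheel '-0.024 -0.016 0 0 0.015;-0.024 -0.016 0 0 0.015;-0.024 -0.016 0 0 0.015;-0.024 -0.016 0 0 0.015;-0.024 -0.016 0 0 0.015;0.0057 -0.0255 0 0 0.015;0.0057 -0.0255 0 0 0.015;0.0057 -0.0255 0 0 0.015;0.0057 -0.0255 0 0 0.015;0.0057 -0.0255 0 0 0.015;0.0057 -0.0255 0 0 0.015;0.0057 -0.0255 0 0 0.015'; python3 -m handwheel '0.0057 -0.0255 0 0 0.015;0.0057 -0.0255 0 0 0.015;0.0057 -0.0255 0 0 0.015;0.0057 -0.0255 0 0 0.015;0.0057 -0.0255 0 0 0.015;0.0057 -0.0255 0 0 0.015;0.0057 -0.0255 0 0 0.015;0.0057 -0.0255 0 0 0.015;0.0057 -0.0255 0 0 0.015;0.0057 -0.0255 0 0 0.015;0.0057 -0.0255 0 0 0.015;0 0 0 0 0.015'; python3 -m handwheel '0 0 0 0 0.015;0 0 0 0 0.015'
python3 - <<'E'
from tip import *
state(); print(tooldelta(.514,.2695,.2756))
for n,k in(("side","s5.png"),("scene","sc5.png")):
    p,d,C=shot(n,k); 
    f,cx,cy,M=C
    for z in(.19,.11,.1):
        q=np.linalg.inv(M)@np.array([.514,.2695,z,1]); print(n,z,(q[0]/q[2]*f+cx).round(1),(q[1]/q[2]*f+cy).round(1))
a=cv2.resize(cv2.imread("pics/s5.png")[220:380,240:400],(400,400)); b=cv2.resize(cv2.imread("pics/sc5.png")[60:260,300:500],(400,400))
cv2.imwrite("pics/c5.png",np.hstack([a,b]))
E
```

```text
clock: 11.95
eef_pos: [0.5058, -0.0161, 0.3558]
tool_rot: [0.995, 0.096, 0.0, 0.0]
wrist_force: [0.7, 0.0, -1.7]
grip_width: 0.284
finger_force: 30.0
clock: 13.15
eef_pos: [0.5129, 0.2752, 0.355]
tool_rot: [0.995, 0.099, -0.0, -0.001]
wrist_force: [-0.4, 0.3, -1.9]
grip_width: 0.285
finger_force: 30.0
clock: 13.35
eef_pos: [0.5141, 0.2686, 0.3557]
tool_rot: [0.995, 0.095, 0.0, 0.001]
wrist_force: [0.1, 0.7, -1.0]
grip_width: 0.29
finger_force: 30.0
t 13.35 pos [0.5141 0.2686 0.3557] yang -79.1 zax [ 0.    -0.001 -1.   ] F [ 0.07  0.72 -0.97] T [-0.01  0.11  0.02] w 25.6 ff 30.0 q7 [-0.78  0.54  0.37  1.58 -0.22  1.06 -1.73]
[ 0.00010383 -0.00097336  0.08014796]
side 0.19 319.2 310.6
side 0.11 320.0 329.6
side 0.1 320.1 331.8
scene 0.19 389.6 129.2
scene 0.11 386.3 152.2
scene 0.1 386.0 155.0
```

View pics/c5.png

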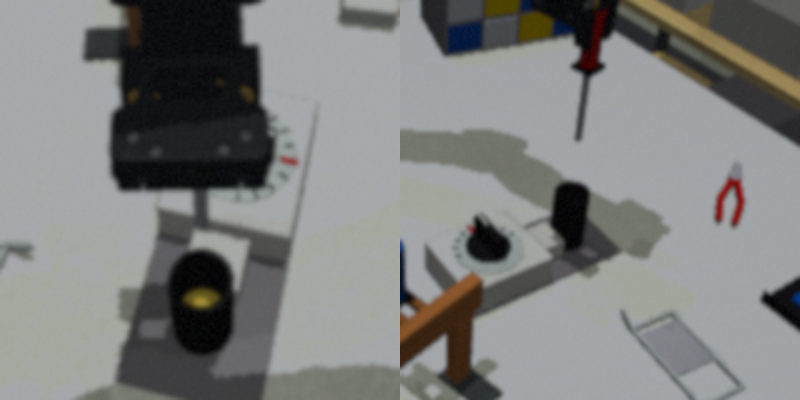

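The tip is over the well: side view at (320.8,310.8), scene view at (389,129.5), within about 3 mm of the predictions. I lower it to tip z ≈ 0.066, above the highest possible floor, then feel for contact.

```bash
python3 -m handwheel '0 -0.001 0.02 0 0.015;0 0 0.02 0 0.015;0 0 0.02 0 0.015;0 0 0.02 0 0.015;0 0 0.02 0 0.015;0 0 0.015 0 0.015;0 0 0.009 0 0.015;0 0 0 0 0.015;0 0 0 0 0.015;0 0 0 0 0.015;0 0 0 0 0.015'; for i in 1; do python3 -m handwheel '0 0 0.002 0 0.015;0 0 0.002 0 0.015;0 0 0 0 0.015;0 0 0 0 0.015'; python3 -m handwheel '0 0 0.002 0 0.015;0 0 0.002 0 0.015;0 0 0 0 0.015;0 0 0 0 0.015'; done | grep -E "eef_pos|wrist_force"
```

```text
clock: 14.55
eef_pos: [0.5141, 0.2714, 0.2325]
tool_rot: [0.995, 0.096, 0.001, -0.0]
wrist_force: [-0.3, -0.1, -1.4]
grip_width: 0.287
finger_force: 30.0
eef_pos: [0.5136, 0.2712, 0.2276]
wrist_force: [-0.7, -0.3, -1.4]
eef_pos: [0.5136, 0.2712, 0.2236]
wrist_force: [1.1, 0.4, -1.0]
```

```bash
(python3 -m handwheel '0 0 0.002 0 0.015;0 0 0.001 0 0.015;0 0 0 0 0.015;0 0 0 0 0.015'; python3 -m handwheel '0 0 0.002 0 0.015;0 0 0.002 0 0.015;0 0 0 0 0.015;0 0 0 0 0.015') | grep -E "eef_pos|wrist_force"
```

```text
eef_pos: [0.5137, 0.2712, 0.2207]
wrist_force: [0.9, -0.3, -1.7]
eef_pos: [0.5136, 0.2712, 0.2166]
wrist_force: [-0.1, -0.5, -1.3]
```

```bash
(python3 -m handwheel '0 0 0.002 0 0.015;0 0 0.001 0 0.015;0 0 0 0 0.015;0 0 0 0 0.015'; python3 -m handwheel '0 0 0.002 0 0.015;0 0 0.002 0 0.015;0 0 0 0 0.015;0 0 0 0 0.015') | grep -E "eef_pos|wrist_force"
```

```text
eef_pos: [0.5136, 0.2712, 0.2137]
wrist_force: [0.1, -0.2, -0.3]
eef_pos: [0.5136, 0.2712, 0.2096]
wrist_force: [0.0, 0.0, -1.2]
```

```bash
(python3 -m handwheel '0 0 0.002 0 0.015;0 0 0.001 0 0.015;0 0 0 0 0.015;0 0 0 0 0.015'; python3 -m handwheel '0 0 0.002 0 0.015;0 0 0.002 0 0.015;0 0 0 0 0.015;0 0 0 0 0.015') | grep -E "eef_pos|wrist_force"
```

```text
eef_pos: [0.5136, 0.2712, 0.2066]
wrist_force: [0.4, 0.4, -1.5]
eef_pos: [0.5136, 0.2712, 0.2026]
wrist_force: [1.0, -1.0, -1.1]
```

```bash
(python3 -m handwheel '0 0 0.002 0 0.015;0 0 0.001 0 0.015;0 0 0 0 0.015;0 0 0 0 0.015'; python3 -m handwheel '0 0 0.002 0 0.015;0 0 0.001 0 0.015;0 0 0 0 0.015;0 0 0 0 0.015') | grep -E "eef_pos|wrist_force|width"; python3 -c "from tip import *;state()"
```

```text
eef_pos: [0.5139, 0.2713, 0.2]
wrist_force: [-0.2, 0.2, 1.8]
grip_width: 0.286
eef_pos: [0.5139, 0.2713, 0.1969]
wrist_force: [0.5, 0.7, 4.0]
grip_width: 0.287
t 18.55 pos [0.5139 0.2713 0.1969] yang -79.0 zax [ 0.001  0.    -1.   ] F [0.48 0.75 3.97] T [0.02 0.08 0.01] w 25.3 ff 30.0 q7 [-0.73  0.73  0.29  1.78 -0.3   0.68 -1.65]
```

Contact. The force is about 5.3 N net, so roughly 4 mm of travel. I press 2 mm more and hold.

```bash
(python3 -m handwheel '0 0 0.002 0 0.015;0 0 0 0 0.015;0 0 0 0 0.015;0 0 0 0 0.015'; python3 -m handwheel '0 0 0 0 0.015;0 0 0 0 0.015;0 0 0 0 0.015') | grep -E "eef_pos|wrist_force|width"; python3 -m handwheel '0 0 -0.005 0 0.015;0 0 -0.015 0 0.015;0 0 -0.02 0 0.015;0 0 -0.02 0 0.015;0 0 -0.02 0 0.015;0 0 -0.02 0 0.015;0 0 -0.02 0 0.015;0 0 -0.02 0 0.015;0 0 -0.02 0 0.015;0 0 0 0 0.015;0 0 0 0 0.015'; python3 -c "
from tip import *;state();print(tooldelta(.50,-.20,.355))"
```

```text
eef_pos: [0.5139, 0.2713, 0.1949]
wrist_force: [0.1, 0.1, 4.1]
grip_width: 0.288
eef_pos: [0.5138, 0.2713, 0.1948]
wrist_force: [0.1, 0.1, 4.5]
grip_width: 0.286
clock: 20.35
eef_pos: [0.5129, 0.271, 0.3537]
tool_rot: [0.995, 0.096, -0.001, 0.0]
wrist_force: [0.6, 0.2, -1.8]
grip_width: 0.285
finger_force: 30.0
t 20.35 pos [0.5129 0.271  0.3537] yang -79.0 zax [-0.002 -0.001 -1.   ] F [ 0.57  0.21 -1.76] T [ 0.06  0.11 -0.01] w 25.1 ff 30.0 q7 [-0.78  0.55  0.37  1.59 -0.22  1.05 -1.73]
[-0.10259763  0.45989311 -0.0009124 ]
```

The dip held about 5.7 N (roughly 5 mm) for about 1 s. Now I carry the driver back by the same route.

```bash
python3 -m handwheel '-0.0057 0.0255 0 0 0.015;-0.0057 0.0255 0 0 0.015;-0.0057 0.0255 0 0 0.015;-0.0057 0.0255 0 0 0.015;-0.0057 0.0255 0 0 0.015;-0.0057 0.0255 0 0 0.015;-0.0057 0.0255 0 0 0.015;-0.0057 0.0255 0 0 0.015;-0.0057 0.0255 0 0 0.015;-0.0057 0.0255 0 0 0.015;-0.0057 0.0255 0 0 0.015;-0.0057 0.0255 0 0 0.015'; python3 -m handwheel '-0.0057 0.0255 0 0 0.015;-0.0057 0.0255 0 0 0.015;-0.0057 0.0255 0 0 0.015;-0.0057 0.0255 0 0 0.015;-0.0057 0.0255 0 0 0.015;-0.0057 0.0255 0 0 0.015;0.024 0.016 0 0 0.015;0.024 0.016 0 0 0.015;0.024 0.016 0 0 0.015;0.024 0.016 0 0 0.015;0.024 0.016 0 0 0.015;0 0 0 0 0.015'; python3 -m handwheel '0 0 0 0 0.015;0 0 0 0 0.015;0 0 0 0 0.015'
python3 - <<'E'
from tip import *
state(); print(tooldelta(.6338,-.2554,.2156))
w=shot("wrist","w6.png");p,d,C=shot("scene","sc6.png")
for k in("w4.png","w6.png"):
    p,d,C=load(k);h=cv2.cvtColor(p,cv2.COLOR_RGB2HSV).astype(int)
    m=((h[...,0]<6)|(h[...,0]>174))&(h[...,1]>130)&(h[...,2]>50);m[:,:240]=0;m[:,380:]=0;v,u=np.nonzero(m);print(k,len(u),u.mean(),v.min(),v.max())
E
python3 -c "
import cv2,numpy as np
a=cv2.resize(cv2.imread('pics/sc6.png')[130:290,170:330],(480,480));b=cv2.resize(cv2.imread('pics/w6.png')[80:280,200:440],(320,267))
o=np.zeros((480,800,3),np.uint8);o[:,:480]=a;o[:267,480:]=b;cv2.imwrite('pics/c6.png',o)"
```

```text
clock: 21.55
eef_pos: [0.5036, -0.043, 0.353]
tool_rot: [0.995, 0.096, -0.002, -0.0]
wrist_force: [0.6, -0.3, -1.4]
grip_width: 0.288
finger_force: 30.0
clock: 22.75
eef_pos: [0.6352, -0.2548, 0.351]
tool_rot: [0.995, 0.096, -0.001, -0.001]
wrist_force: [-0.3, 0.4, -1.5]
grip_width: 0.287
finger_force: 30.0
clock: 23.05
eef_pos: [0.6327, -0.2541, 0.3546]
tool_rot: [0.995, 0.096, -0.0, -0.0]
wrist_force: [0.8, 0.0, -0.5]
grip_width: 0.288
finger_force: 30.0
t 23.05 pos [ 0.6327 -0.2541  0.3546] yang -79.0 zax [-0.001  0.001 -1.   ] F [ 0.84  0.04 -0.53] T [0.03 0.08 0.  ] w 25.4 ff 30.0 q7 [ 0.14  0.71  0.37  1.25 -0.26  1.23 -0.86]
[0.00098005 0.0015752  0.13899704]
w4.png 4616 315.20775563258235 222 359
w6.png 4617 315.1925492744206 222 359
```

View pics/c6.png

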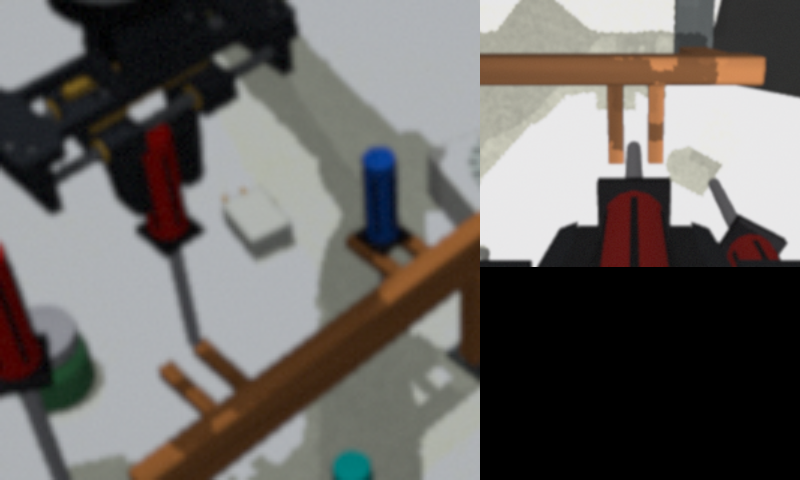

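The grip has not slipped: the handle mask is identical before and after the dip. The tip hangs over the peg gap, so I correct by (+1, +1.5) mm and lower it.

```bash
python3 -m handwheel '0.001 0.0015 0 0 0.015;0 0 0 0 0.015;0 0 0.01 0 0.015;0 0 0.015 0 0.015;0 0 0.02 0 0.015;0 0 0.02 0 0.015;0 0 0.02 0 0.015;0 0 0.02 0 0.015;0 0 0.015 0 0.015;0 0 0.01 0 0.015;0 0 0.003 0 0.015;0 0 0 0 0.015';python3 -m handwheel '0 0 0 0 0.015;0 0 0 0 0.015;0 0 0.002 0 0.015;0 0 0.002 0 0.015;0 0 0.001 0 0.015;0 0 0 0 0.015;0 0 0 0 0.015'; python3 -c "
from tip import *;state();print(tooldelta(.6338,-.2554,.2156))"
```

```text
clock: 24.35
eef_pos: [0.6348, -0.2558, 0.2214]
tool_rot: [0.995, 0.096, -0.0, -0.0]
wrist_force: [-0.3, -1.4, -1.4]
grip_width: 0.288
finger_force: 30.0
clock: 25.05
eef_pos: [0.6349, -0.2558, 0.2166]
tool_rot: [0.995, 0.096, 0.0, -0.0]
wrist_force: [0.2, 0.6, -2.3]
grip_width: 0.284
finger_force: 30.0
t 25.05 pos [ 0.6349 -0.2558  0.2166] yang -79.0 zax [ 0.  0. -1.] F [ 0.18  0.62 -2.28] T [0.01 0.09 0.01] w 25.1 ff 30.0 q7 [ 0.16  0.84  0.33  1.42 -0.3   0.93 -0.82]
[-0.00095764 -0.00063424  0.00104668]
```

Lower the last millimetre until it seats, then release gently and rise straight up.

```bash
python3 -m handwheel '0 -0.0005 0.001 0 0.015;0 0 0.0005 0 0.015;0 0 0 0 0.015;0 0 0 0 0.015'; python3 -m handwheel '0 0 0 0 0.03;0 0 0 0 0.04;0 0 0 0 0.05;0 0 0 0 0.06;0 0 0 0 0.075;0 0 0 0 0.0881;0 0 0 0 0.0881;0 0 0 0 0.0881;0 0 0 0 0.0881' ; python3 -m handwheel '0 0 -0.01 0 0.0881;0 0 -0.02 0 0.0881;0 0 -0.03 0 0.0881;0 0 -0.03 0 0.0881;0 0 -0.03 0 0.0881;0 0 0 0 0.0881;0 0 0 0 0.0881;0 0 0 0 0.0881'
python3 - <<'E'
from meas import *
driver("w7.png")
p,d,C=shot("scene","sc7.png"); P=cloud(d,C); h=cv2.cvtColor(p,cv2.COLOR_RGB2HSV).astype(int)
for k in("scene0.png","sc2.png","sc7.png"):
    p,d,C=load(k); P=cloud(d,C); h=cv2.cvtColor(p,cv2.COLOR_RGB2HSV).astype(int)
    for n,hh in(("red",((h[...,0]<6)|(h[...,0]>174))),("blue",(h[...,0]>105)&(h[...,0]<125))):
        m=hh&(h[...,1]>130)&(h[...,2]>50)&(d>0)&(P[...,2]>.17)&(P[...,2]<.256)&(P[...,0]>.59)
        v,u=np.nonzero(m); print(k,n,len(u),u.mean().round(2),v.mean().round(2),u.min(),u.max(),v.min(),v.max())
shot("side","s7.png")
a=cv2.resize(cv2.imread('pics/sc7.png')[130:290,200:360],(400,400));b=cv2.resize(cv2.imread('pics/w7.png'),(400,250)); c=cv2.resize(cv2.imread('pics/s7.png')[245:305,280:376],(400,250))
o=np.zeros((500,800,3),np.uint8);o[:400,:400]=a;o[:250,400:]=b;o[250:,400:]=c;cv2.imwrite('pics/c7.png',o)
E
```

```text
clock: 25.45
eef_pos: [0.6349, -0.2554, 0.2156]
tool_rot: [0.995, 0.096, 0.0, 0.0]
wrist_force: [-1.7, 1.4, 2.5]
grip_width: 0.291
finger_force: 30.0
clock: 26.35
eef_pos: [0.6348, -0.2553, 0.2152]
tool_rot: [0.995, 0.096, 0.0, -0.0]
wrist_force: [0.1, -0.4, -0.5]
grip_width: 0.994
finger_force: 0.0
clock: 27.15
eef_pos: [0.6342, -0.2549, 0.3343]
tool_rot: [0.995, 0.096, -0.001, -0.001]
wrist_force: [-0.6, 0.6, -0.9]
grip_width: 0.998
finger_force: 0.0
t 27.15 pos [ 0.6342 -0.2549  0.3343] yang -79.0 zax [-0.002  0.001 -1.   ] F [-0.6   0.65 -0.88] T [ 0.07  0.13 -0.04] w 87.9 ff 0.0 q7 [ 0.14  0.73  0.37  1.28 -0.26  1.19 -0.86]
top z 0.24780046791961113 n 945 ctr [ 0.63541449 -0.25531766  0.247     ] ((634.8525390625, -255.5363311767578), 12.30126667022705)
rail top 9287 ((636.1657104492188, -163.6876983642578), (73.2146224975586, 358.7609558105469), 11.051483154296875)
scene0.png red 255 232.44 237.42 225 240 223 254
scene0.png blue 203 296.1 193.04 291 300 179 209
sc2.png red 256 232.47 237.46 225 240 223 254
sc2.png blue 195 296.15 193.22 291 300 180 210
sc7.png red 250 232.72 238.11 226 241 224 255
sc7.png blue 216 295.99 193.27 291 301 179 210
```

View pics/c7.png

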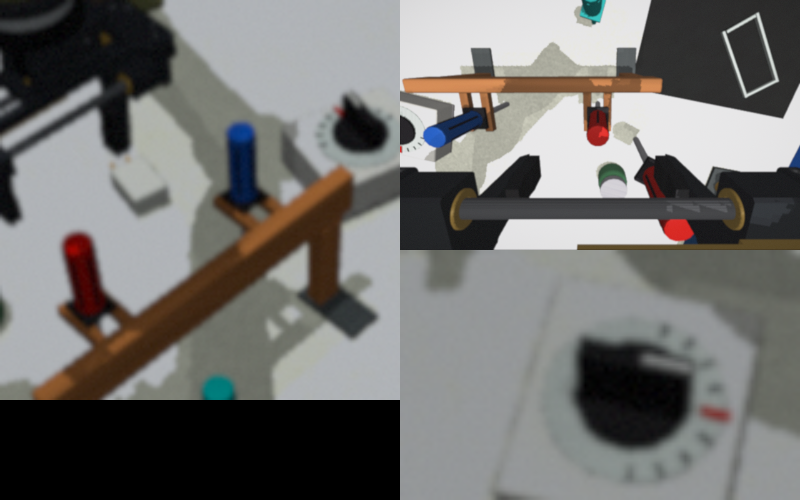

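The red driver hangs upright in its pegs, about 1.5 mm from its start, and blue has not moved. In the last crop the pointer looks offset by parallax, because the bar top is 42 mm above the scale, so I check its angle before handing in.

```bash
python3 - <<'E'
from h import *
for k in("s5.png","s7.png"):
    p,d,C=load(k);P=cloud(d,C)
    m=(d>0)&(P[...,2]>.09)&(P[...,2]<.106)&(np.hypot(P[...,0]-.5045,P[...,1]-.1297)<.045);Q=P[m]
    print(k,len(Q),cv2.minAreaRect((Q[:,:2]*1000).astype(np.float32)) if len(Q)>5 else 0)
    vis=p[m]; w=Q[vis.min(1)>110]; print(len(w), w.mean(0) if len(w) else 0)
E
```

```text
s5.png 20 ((475.34869384765625, 132.5740966796875), (4.6989030838012695, 12.481498718261719), 8.001538276672363)
6 [0.47547838 0.13024302 0.09966398]
s7.png 214 ((503.7082214355469, 130.20028686523438), (15.097926139831543, 62.069149017333984), 85.5113525390625)
8 [0.48635881 0.13133439 0.10078335]
```

The bar is still at about 176°, with the pointer on the -x side. Handing in.

```bash
python3 -c "
from h import *
print(order.job_done())"
```

```text
the job is handed in; nothing more can be done
None
```

The job is handed in (no verdict was returned): the dial is at zero, the red driver was dipped with the sprung floor pressed about 5 mm for about 1 s, and it hangs released on its own pegs about 1.5 mm from where it started.

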